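# Pack a gift box of glasses and wedge its dovetailed lid home

### The job

A customer has bought the shot glasses in the dark stock chest as a gift: lift the chest's lid until it rests on its stop, and stand every glass upright in a pocket of its own in the oak gift box. Then slide the box's dovetailed lid along its way, narrow end first, until it is fully home and wedged tight, lower the chest's lid shut without letting it drop, and let go of everything; do not knock over the jars standing by.

Things in the scene. Friction and masses are not known exactly. Their poses are not given: they have to be found in the camera images.
- chest_lid (a joint): lid of the dark wooden stock chest, a board 165 x 212 x 12 mm, 0.35 kg, nearly frictionless, hinged along the rim of the chest's far (+x) side; 0 = shut, grows as it is lifted, about 1.85 rad = leaning back on its stop, a little past upright, where it rests by itself; let go at less than 1.57 it falls shut
- chest: dark wooden stock chest, fixed, outside 165 (x) x 212 (y) x 74 mm high (86 with its lid), walls and floor 10 mm thick; origin at the centre of its underside; z up, -x its front with the lid's thumb tab, +x its hinge side. Two to four glasses stand in it near x = -40 or 18 mm, y = +-42 mm
- chest_lid_hinge (a point): middle of the chest lid's hinge line, 82.5 mm from the chest's centre towards +x and 74 mm up; the line runs along the chest's y
- chest_lid_tab (a point): grip point in the chest lid's thumb tab, a tongue 26 mm wide (along y), 12 mm thick, sticking out 40 mm from the middle of the lid's front edge. The point lies 26 mm out from that edge, 191 mm from the hinge line, half-way through the thickness, and moves with the lid. Pinched by its two sides, the tab can turn between the pads as the lid swings
- gift_box: light oak gift box, fixed; origin on its underside below the centre of the inside; z up. From x = -106 mm (mouth, end wall only 72 mm high) to +120 mm (closed end), 152 mm wide (y), 84.5 high; inside 192 x 106, floor 8 up, under a 16 mm board with 4 square pockets 46 wide. Ledges 72 up carry the dovetail way: it leans in over the lid and narrows from the mouth to the closed end
- lid_home (a point): point of the gift box where the centre of the sliding lid comes when fully home, 78 mm above the box's underside; axes as for the box. The lid enters at the mouth, flat on the ledges, nose first, and slides along +x; the closed end is 3 mm beyond its nose when home
- slide_lid_center (a point): centre (half-way up) of the light oak sliding lid: loose board 212 mm long (x), 12 thick, 0.18 to 0.29 kg; underside 135 wide at the tail (-x), 124 at the nose (+x), the edges lean in 6 mm from underside to top. z out of the face with the handle. In the way it has 5 mm of play a side as the nose enters, that shrinks evenly to none at home, where it wedges fast under a push of 10 to 20 N
- slide_lid_handle (a point): middle of the lid's handle, a bar 16 mm thick (along the lid's x) and 74 mm long (along its y) that stands up 25 mm from the middle of the lid's top; this point lies 13 mm above the top, 19 mm above the board's centre
- glass_1_center (a point): centre (half-way up, 29 mm above its foot) of a shot glass, 58 mm high, 47 mm wide at the rim and 38 mm at the foot, 70 g, z up; one of two to four identical ones (None when absent)
- glass_2_center (a point): centre (half-way up, 29 mm above its foot) of a shot glass, 58 mm high, 47 mm wide at the rim and 38 mm at the foot, 70 g, z up; one of two to four identical ones (None when absent)
- glass_3_center (a point): centre (half-way up, 29 mm above its foot) of a shot glass, 58 mm high, 47 mm wide at the rim and 38 mm at the foot, 70 g, z up; one of two to four identical ones (None when absent)
- glass_4_center (a point): centre (half-way up, 29 mm above its foot) of a shot glass, 58 mm high, 47 mm wide at the rim and 38 mm at the foot, 70 g, z up; one of two to four identical ones (None when absent)
- pocket_1 (a point): floor centre of a pocket in the gift box, 8 mm above the box's underside; the pockets lie at box (x, y) = (+-42, +-26.5) mm; axes as for the box
- pocket_2 (a point): floor centre of a pocket in the gift box, 8 mm above the box's underside; the pockets lie at box (x, y) = (+-42, +-26.5) mm; axes as for the box
- pocket_3 (a point): floor centre of a pocket in the gift box, 8 mm above the box's underside; the pockets lie at box (x, y) = (+-42, +-26.5) mm; axes as for the box
- pocket_4 (a point): floor centre of a pocket in the gift box, 8 mm above the box's underside; the pockets lie at box (x, y) = (+-42, +-26.5) mm; axes as for the box
- sugar_jar: bystander: glass sugar jar with a grey lid, 59 mm wide, 95 mm high, loose; origin at the centre of its underside
- cinnamon_jar: bystander: spice jar with a red cap, 44 mm wide, 105 mm high, loose; origin at the centre of its underside

How it is judged (in metres and radians):
On the way, in this order (a step that is already met when the one before it is completed fails the run):
1. the chest's lid rests open on its stop (value of joint chest_lid above 1.75 rad), for 0.3 s.
2. every glass stands upright on the floor of a pocket of the gift box (z of glass_1_center in the frame of gift_box between 0.03 and 0.04 m and horizontal distance between each of glass_1_center, glass_2_center, glass_3_center, glass_4_center and gift_box below 0.062 m and angle between each of glass_1_center, glass_2_center, glass_3_center, glass_4_center's own z axis and vertical below 0.15 rad and z of glass_2_center in the frame of gift_box between 0.03 and 0.04 m and z of glass_3_center in the frame of gift_box between 0.03 and 0.04 m and z of glass_4_center in the frame of gift_box between 0.03 and 0.04 m), for 0.3 s.
3. the sliding lid is home and wedged in its way (x of slide_lid_center in the frame of lid_home between -0.002 and 0.005 m and distance between slide_lid_center and lid_home below 0.006 m and angle between the x axis of slide_lid_center and the x axis of lid_home, either way round below 0.03 rad and angle between slide_lid_center's own z axis and vertical below 0.03 rad), for 0.3 s.
At the end, for the whole second after the job is handed in: every glass upright (0.15 rad) on the floor of a pocket (centre 30 to 40 mm above the box's underside); sliding lid home: centre at most 2 mm short of and 5 mm past lid_home along the way, within 6 mm overall, in line and level within 0.03 rad; chest lid shut (under 0.05 rad) (all of step 2 and all of step 3 and value of joint chest_lid below 0.05 rad); the robot touches nothing.
It fails at once if the chest lid was let drop (closing faster than 3 rad/s) (velocity of joint chest_lid below -3 rad/s).
It fails at once if the sugar jar or the cinnamon jar was knocked over (angle between any of sugar_jar, cinnamon_jar's own z axis and vertical above 0.6 rad).
Of glass_1, glass_2, glass_3, glass_4 only 2 to 4 are there at a start; the rules pass over those that are not, and their reading is None.
At some moment in a run one of slide_lid may be knocked a few centimetres aside while the robot is not near it.
It also fails if it takes over 210 s, if anything falls off the work surface, if the arm or the gripper's body presses on something with over 40 N, if the wrist force passes 120 N, or if a joint passes its speed limit or range.

### The arm

A 6-joint arm with a two-finger parallel gripper is mounted at the origin on a cart in front of the work surface, level with it; the furniture and walls round the work are solid. World frame = base frame: x ahead of the robot, y to its left, z up, the work surface at z = 0. Lengths are in mm, angles in degrees, forces in N, time in s.
With the tool pointing down it reaches from about 300 to 850 mm from the base axis. Payload 4.2 kg.
Tool frame: the origin (TCP) lies between the finger pads; the fingertips stand 11 mm ahead of it and the grasp point (between the pads) lies 8 mm behind it (env.tips_ahead is the distance from the TCP to the fingertips, in mm); z points along the fingers, y is the line along which they close (so a half turn about z gives the same grasp; the last joint's range is limited). The gripper opens to 91 mm and grips with 3 to 60 N. Pads are 32 mm wide; open, the fingers measure 118 mm over their backs; the gripper's body (76 mm by 178 mm) begins 60 mm behind the grasp point.
Start: joints at [-67.437, 18.312, 89.639, -0, 72.044, -1.146], TCP at [231.207, -526.484, 224.976] pointing down, gripper open.
Joint ranges: [-177.97, 177.97], [-48.28, 115.42], [12.27, 149.76], [-77.06, 257.06], [2.81, 150.46], [-146.56, 146.56]. Speed limits (degrees/s): [147.25, 147.25, 180, 180, 180, 180].

### API

Orientations are given as [roll, pitch, yaw] about the fixed x, y, z axes, in that order (R = Rz(yaw) Ry(pitch) Rx(roll)).
In Python, from workcell import env, cams gives the robot as it stands.
- The arm moves only by the tool step_arm, never from a script. Its arguments are lists of equal length, an entry for each row: "linear": the shift along the tool's x, y, z in units of 30 cm (1.0 is 30 cm), a list of three; "turn": the turn about the tool's z in units of 360 degrees (1.0 is 360 degrees). In form: {"linear": [[tx, ty, tz], ...], "turn": [turn, ...]}. A call has 1 to 20 rows; each row is the pose to reach, as a shift and turn from the pose commanded when the call began, along the tool's axes at that moment, turning the shorter way round; what a row does not reach only later rows make up. A row lasts 1/8 s, in which the tool goes at most 62.5 mm and 10.7 degrees, less where a joint would pass 70% of its speed; a pose out of reach is approached as far as the arm can. A call with a number of a shift or a turn outside -1 to 1 is refused whole. A call with a gripper value outside its range is refused whole. "fingers" is the closure, from -1 (fully open) to 1 (shut), so that 0 is half open, set as the call begins (left out, the last holds). The fingers move at their own pace and stop on an object; "force" is the grip in N (left out, the last holds). Time passes only in rows, so rows that repeat a pose let the fingers close. It gives the time, the measured TCP pose, the force, the opening and the grip force at its end, in the units of the state.
- env.state(): the state, without advancing time (a new reading comes with each control period).
- cams.grab_frame(name): name is "side" or "top"; returns a dict with "color" (384x512x3 uint8, blue, green, red), "fx", "fy", "cx", "cy" (pixels), "extrinsics" (4x4, takes a point from camera to world coordinates). Camera axes: x right, y down, z forward; pixel columns grow to the right and rows downward; lengths in mm; the calibration is good to about 2 mm. A picture is of the moment at which its call begins. There is no depth.
- env.job_done(): hands the job in; it is judged then, once.
The state is a dict: "time_s": time; "qpos": joint angles; "qvel": joint speeds; "effort": joint torques, N m; "ee_pos": TCP position; "ee_rot": TCP orientation; "force": force on the tool from outside, world axes, zero at the start; "torque": the same for the moment, N m; "gripper_width": finger opening in mm; "gripper_force": force on a finger pad.
Only numpy, scipy, OpenCV 4.12 (cv2) and the standard library are available. Lean on these libraries where they do the work, as an engineer would, in place of code of your own. Each camera call takes 0.05 s, during which the arm holds its last target. There are 200 camera calls.

## Working session

There is one attempt and no reset: what is moved stays moved. The work goes in short steps, Python scripts to look and compute and a tool call to move; the robot and the scene stay as the last step left them, time stands still between calls to the robot, and variables do not carry over. Pictures are saved under pics/ and viewed, at most 14 in all, crops included, and the job is handed in when it is done.

Besides the shell and the picture viewer there is one more tool, called as name(argument=value, ...) on one line, values as JSON. step_arm: Moves the arm, as the interface text tells. Its arguments: {"type":"object","properties":{"linear":{"type":"array"},"turn":{"type":"array"},"fingers":{"type":"number"},"force":{"type":"number"}},"required":["linear","turn"]}

```bash
ls; mkdir -p pics; python3 - <<'E'
from workcell import env,cams
import cv2,numpy as np
for n in("top","side"):
    f=cams.grab_frame(n);cv2.imwrite(f"pics/{n}0.png",f["color"])
    print(n,f["fx"],f["fy"],f["cx"],f["cy"],np.round(f["extrinsics"],4).tolist())
print(env.state())
E
```

```text
pics
top 392.486370727655 392.486370727655 260.33720697274146 193.0645916905974 [[-0.0095, -0.9897, 0.1427, 377.0081], [-1.0, 0.0095, -0.0007, -38.5202], [-0.0007, -0.1427, -0.9898, 1101.8726], [0.0, 0.0, 0.0, 1.0]]
side 442.0428870003704 442.0428870003704 254.51268039526576 190.78930174851664 [[-0.9914, -0.0332, 0.1268, 346.4065], [-0.1283, 0.4424, -0.8876, 1212.5256], [-0.0266, -0.8962, -0.4429, 683.8264], [0.0, 0.0, 0.0, 1.0]]
{'time_s': 0.1, 'qpos': array([-6.74357236e+01,  1.83479840e+01,  8.96990214e+01, -2.67522903e-04,
        7.20417473e+01, -1.14638833e+00]), 'qvel': array([-0.06198231, -0.03792509, -0.16282778, -0.03796287,  0.00131168,
        0.02190438]), 'effort': array([ 7.37928513e-04, -4.13332450e+01, -2.32510114e+01,  7.29894801e-02,
        4.22338152e-02, -5.67169241e-05]), 'ee_pos': array([ 231.05227586, -526.07833357,  224.20693617]), 'ee_rot': array([-1.79911260e+02, -1.52135659e-03,  2.37107462e+01]), 'force': array([ 0.36951715,  1.26906605, -0.09213574]), 'torque': array([-0.04695847, -0.00823195,  0.01762867]), 'gripper_force': 0.0, 'gripper_width': 91.30869211662927}
```

View pics/top0.png

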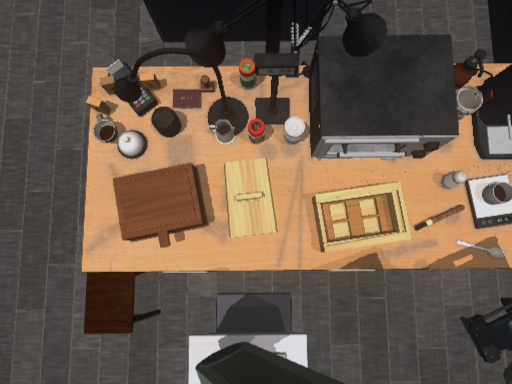

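View pics/side0.png

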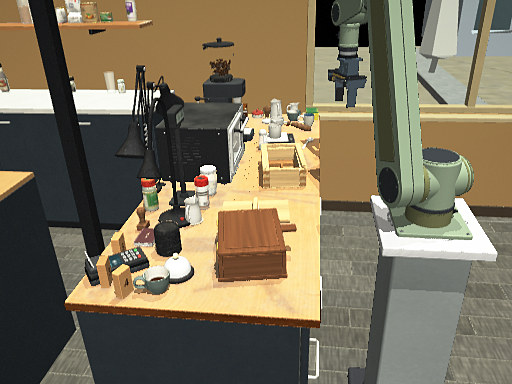

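The top view shows the chest at about (160,202) with its tab towards the robot, the sliding lid at (250,197), the gift box at (362,215), the red-cap jar at (256,130) and the sugar jar at (294,130). The side view agrees. I'll enlarge the top view to get the corners.

```bash
cat > h.py <<'E'
import numpy as np,cv2
from workcell import env,cams
def ray(f,uv,z):
    E=f["extrinsics"];u,v=uv
    d=E[:3,:3]@np.array([(u-f["cx"])/f["fx"],(v-f["cy"])/f["fy"],1.])
    o=E[:3,3];return o+d*(z-o[2])/d[2]
def proj(f,p):
    E=f["extrinsics"];c=E[:3,:3].T@(np.array(p,float)-E[:3,3])
    return c[0]/c[2]*f["fx"]+f["cx"],c[1]/c[2]*f["fy"]+f["cy"]
def crop(f,name,x0,y0,x1,y1,s):
    cv2.imwrite(f"pics/{name}.png",cv2.resize(f["color"][y0:y1,x0:x1],None,fx=s,fy=s,interpolation=cv2.INTER_CUBIC))
def go(target,yaw=None):
    """shift in tool units from the commanded pose ~ measured pose to world target; turn in units"""
    from scipy.spatial.transform import Rotation as R
    s=env.state();M=R.from_euler("xyz",s["ee_rot"],degrees=True).as_matrix()
    d=M.T@(np.array(target)-s["ee_pos"])/300
    t=None if yaw is None else (((s["ee_rot"][2]-yaw)+90)%180-90)/360
    return np.round(d,4),t
E
python3 - <<'E'
from h import *
f=cams.grab_frame("top")
crop(f,"c1",105,150,285,275,4.4)
crop(f,"c2",300,170,425,260,6.2)
E
```

```text
(no output)
```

View pics/c1.png

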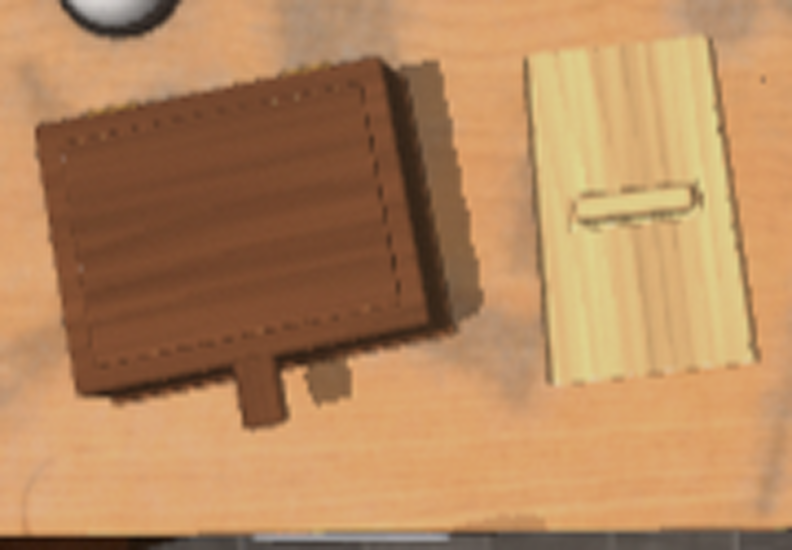

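View pics/c2.png

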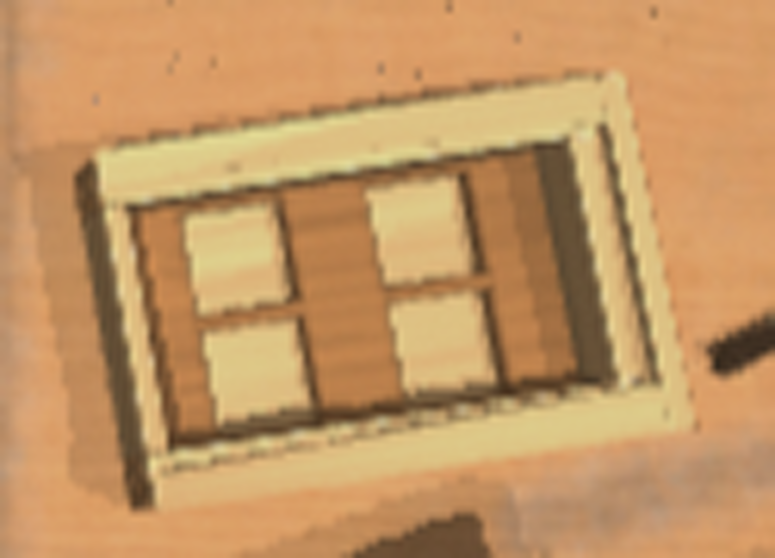

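The crops show the chest lid, the sliding lid (narrow end towards +x) and the box. The box mouth is on the left and its closed end on the right, towards world -y. Next I'll turn the corners into poses.

```bash
python3 - <<'E'
from h import *
f=cams.grab_frame("top")
g=lambda c,x0,y0,s,z:np.array([ray(f,((u+.5)/s+x0-.5,(v+.5)/s+y0-.5),z)[:2] for u,v in c])
def show(n,c):
    print(n,np.round(c,1).tolist(),"mean",c.mean(0).round(1),"len",[round(np.linalg.norm(c[i]-c[i-1]),1) for i in range(len(c))],
     "ang",[round(float(np.degrees(np.arctan2(*(c[i]-c[i-1])[::-1]))),1) for i in range(len(c))])
show("chest",g([(38,125),(380,58),(432,325),(80,395)],105,150,4.4,86))
show("tabend",g([(243,425),(287,421)],105,150,4.4,80))
show("slide",g([(526,58),(712,38),(757,362),(550,385)],105,150,4.4,3))
show("handle",g([(575,203),(697,192)],105,150,4.4,37))
show("box",g([(95,152),(620,72),(692,430),(158,508)],300,170,6.2,84.5))
show("pock",g([(236,258),(420,227),(444,343),(258,368)],300,170,6.2,16))
s=env.state();print(s["time_s"],s["ee_pos"],proj(f,s["ee_pos"]))
E
```

```text
chest [[567.2, 347.2], [606.2, 143.4], [445.5, 110.3], [406.5, 315.6]] mean [506.3 229.2] len [np.float64(163.7), np.float64(207.5), np.float64(164.1), np.float64(209.0)] ang [11.1, -79.2, -168.4, 100.7]
tabend [[388.3, 221.4], [390.4, 195.7]] mean [389.4 208.5] len [np.float64(25.8), np.float64(25.8)] ang [94.6, -85.4]
slide [[624.0, 63.4], [636.1, -57.7], [425.7, -83.8], [412.4, 47.4]] mean [524.5  -7.7] len [np.float64(212.1), np.float64(121.7), np.float64(212.0), np.float64(131.8)] ang [4.3, -84.3, -172.9, 95.8]
handle [[523.8, 29.4], [530.0, -46.6]] mean [526.9  -8.6] len [np.float64(76.3), np.float64(76.3)] ang [94.7, -85.3]
box [[519.6, -182.0], [551.7, -405.7], [400.7, -426.5], [370.7, -203.7]] mean [ 460.7 -304.5] len [np.float64(150.5), np.float64(226.0), np.float64(152.5), np.float64(224.8)] ang [8.3, -81.8, -172.2, 97.6]
pock [[480.7, -253.4], [493.8, -336.5], [441.8, -344.7], [431.5, -261.4]] mean [ 462. -299.] len [np.float64(49.8), np.float64(84.1), np.float64(52.7), np.float64(83.9)] ang [9.2, -81.0, -171.1, 97.1]
0.2 [ 231.10091297 -526.21865327  224.43155191] (np.float64(486.9747375155838), np.float64(315.72152002189796))
```

```bash
python3 -c "
from h import *
print(go((400.5,209.5,200),11))"
```

```text
(array([ 1.503 , -2.0183,  0.0837]), np.float64(0.035296262099139775))
```

step_arm(linear=[[0.75,-1.0,0.0],[0.75,-1.0,0.0],[0.75,-1.0,0.0],[0.75,-1.0,0.0],[0.75,-1.0,0.0],[0.75,-1.0,0.0],[0.75,-1.0,0.0],[0.75,-1.0,0.0],[0.75,-1.0,0.0]], turn=[0,0,0,0,0,0,0,0,0], fingers=-0.2)

```text
time_s: 1.32
ee_pos: [316.4, -162.6, 224.9]
ee_rot: [180.0, 0.0, 23.6]
force: [0.0, 0.5, -0.3]
gripper_width: 54.8
gripper_force: 0.0
```

step_arm(linear=[[0.75,-1.0,0.08],[0.75,-1.0,0.08],[0.75,-1.0,0.08],[0.75,-1.0,0.08],[0.75,-1.0,0.08],[0.75,-1.0,0.08],[0.75,-1.0,0.08],[0.75,-1.0,0.08],[0.75,-1.0,0.08]], turn=[0.035,0.035,0.035,0.035,0.035,0.035,0.035,0.035,0.035])

```text
time_s: 2.45
ee_pos: [402.0, 201.9, 200.8]
ee_rot: [180.0, 0.0, 11.0]
force: [0.2, 0.2, 0.1]
gripper_width: 54.6
gripper_force: 0.0
```

```bash
python3 -c "
from h import *
print(env.state()['ee_pos'],env.state()['ee_rot'],env.state()['gripper_width'],go((400.5,209.5,73),11))
f=cams.grab_frame('top');crop(f,'c3',100,150,250,290,4)"
```

```text
[401.96024995 201.89368838 200.80864992] [1.79951461e+02 4.67719354e-02 1.09618979e+01] 54.600701240316525 (array([ 4.00e-04, -2.62e-02,  4.26e-01]), np.float64(-0.00010583921895097603))
```

View pics/c3.png

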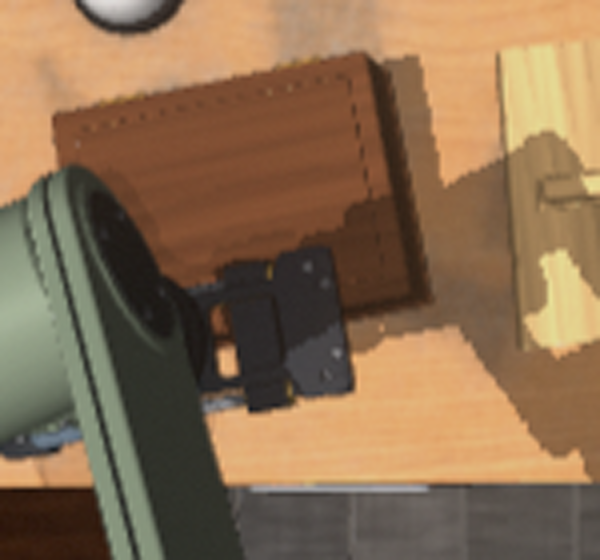

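The gripper is over the tab, which the arm hides, so I'll rely on the measurement. I descend and close.

step_arm(linear=[[0,-0.026,0.15],[0,-0.026,0.3],[0,-0.026,0.4],[0,-0.026,0.426],[0,-0.026,0.426],[0,-0.026,0.426]], turn=[0,0,0,0,0,0])

```text
time_s: 3.25
ee_pos: [401.6, 211.6, 74.5]
ee_rot: [-180.0, -0.2, 11.1]
force: [0.9, 0.0, 0.3]
gripper_width: 54.8
gripper_force: 0.0
```

step_arm(linear=[[0,0,0],[0,0,0],[0,0,0],[0,0,0],[0,0,0],[0,0,0]], turn=[0,0,0,0,0,0], fingers=1, force=20)

```text
time_s: 4.0
ee_pos: [400.6, 211.4, 73.3]
ee_rot: [180.0, -0.0, 11.1]
force: [-0.8, -1.3, 3.4]
gripper_width: 26.2
gripper_force: 20.0
```

```bash
python3 -c "
from h import *
s=env.state();print(s['ee_pos'],s['ee_rot'],s['force'],s['gripper_width'],s['gripper_force'])
f=cams.grab_frame('side');crop(f,'c4',200,170,340,300,4.5)
# arc: tool-frame (x fwd along chest x, z down) rel. to start; radius 191, start 6mm above hinge
a0=np.arctan2(6,191);r=np.hypot(6,191)
for d in list(range(8,105,8))+[106]:
    a=a0+np.radians(d);print(d,np.round([(191-r*np.cos(a))/300,0,-(r*np.sin(a)-6)/300],3).tolist())"
```

```text
[400.55336869 211.40278473  73.292688  ] [ 1.79981929e+02 -1.16281970e-02  1.11342773e+01] [-0.8230941  -1.29687795  3.40266941] 26.199462325977223 20.001132488250732
8 [0.009, 0.0, -0.088]
16 [0.03, 0.0, -0.175]
24 [0.063, 0.0, -0.257]
32 [0.107, 0.0, -0.334]
40 [0.162, 0.0, -0.405]
48 [0.226, 0.0, -0.467]
56 [0.297, 0.0, -0.519]
64 [0.376, 0.0, -0.561]
72 [0.459, 0.0, -0.592]
80 [0.546, 0.0, -0.61]
88 [0.634, 0.0, -0.617]
96 [0.723, 0.0, -0.611]
104 [0.81, 0.0, -0.593]
106 [0.831, 0.0, -0.586]
```

View pics/c4.png

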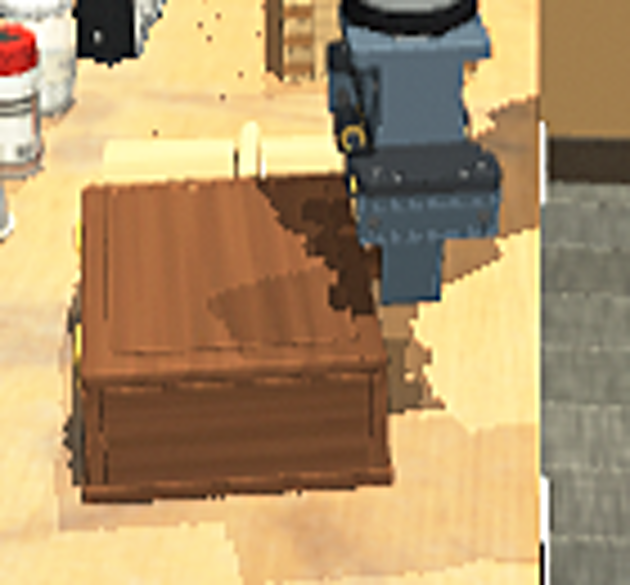

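Tab gripped. I lift it along the arc.

step_arm(linear=[[0.009,0,-0.088],[0.03,0,-0.175],[0.063,0,-0.257],[0.107,0,-0.334],[0.162,0,-0.405],[0.226,0,-0.467],[0.226,0,-0.467]], turn=[0,0,0,0,0,0,0])

```text
time_s: 4.92
ee_pos: [467.7, 224.8, 213.7]
ee_rot: [-180.0, -0.1, 11.1]
force: [-2.4, -0.6, 2.2]
gripper_width: 26.0
gripper_force: 20.1
```

```bash
python3 -c "
from h import *
s=env.state();print(s['ee_pos'],s['ee_rot'],s['force'],s['gripper_width'],s['gripper_force'])
f=cams.grab_frame('side');crop(f,'c5',160,90,360,300,2.5)"
```

```text
[467.69731475 224.800971   213.74756197] [-1.79973504e+02 -5.67961954e-02  1.10809496e+01] [-2.44740343 -0.64243641  2.20589662] 25.9979245787591 20.053181862583642
```

View pics/c5.png

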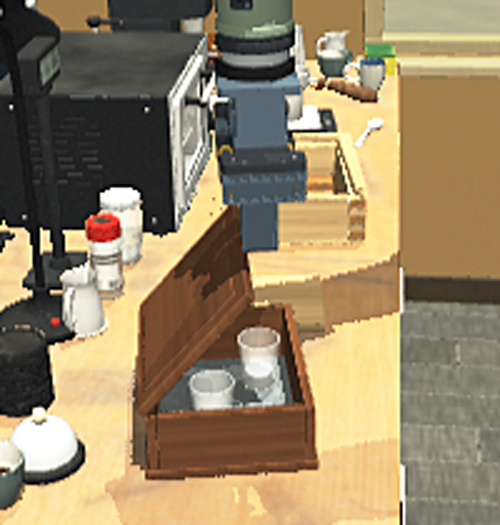

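The lid opens as planned, and glasses show inside. I continue to the stop.

step_arm(linear=[[0.071,0,-0.052],[0.15,0,-0.094],[0.233,0,-0.125],[0.32,0,-0.143],[0.408,0,-0.15],[0.45,0,-0.149],[0.497,0,-0.144],[0.54,0,-0.136],[0.584,0,-0.126],[0.605,0,-0.119],[0.605,0,-0.119],[0.605,0,-0.119]], turn=[0,0,0,0,0,0,0,0,0,0,0,0])

```text
time_s: 6.48
ee_pos: [645.3, 260.1, 248.7]
ee_rot: [-179.9, -0.1, 11.1]
force: [0.6, 4.6, -1.6]
gripper_width: 25.9
gripper_force: 20.0
```

step_arm(linear=[[0,0,0],[0,0,0],[0,0,0],[0,0,-0.1],[0,0,-0.25],[-0.2,0,-0.3],[-0.4,0.2,-0.3],[-0.5,0.5,-0.3],[-0.5,0.8,-0.3],[-0.5,1,-0.3],[-0.5,1,-0.3],[-0.5,1,-0.3]], turn=[0,0,0,0,0,0,0,0,0,0,0,0], fingers=-0.2)

```text
time_s: 7.98
ee_pos: [555.5, -67.5, 338.9]
ee_rot: [179.9, 0.0, 10.8]
force: [0.6, 1.2, 0.6]
gripper_width: 54.7
gripper_force: 0.0
```

```bash
python3 -c "
from h import *
s=env.state();print(s['ee_pos'],s['ee_rot'],s['force'],s['gripper_width'],s['gripper_force'])
f=cams.grab_frame('top');crop(f,'c6',100,110,280,250,4.4)"
```

```text
[555.45331686 -67.46839116 338.91259253] [1.79925379e+02 2.67802728e-02 1.08214200e+01] [0.61507301 1.20021671 0.55721818] 54.67327295650794 0.0
```

View pics/c6.png

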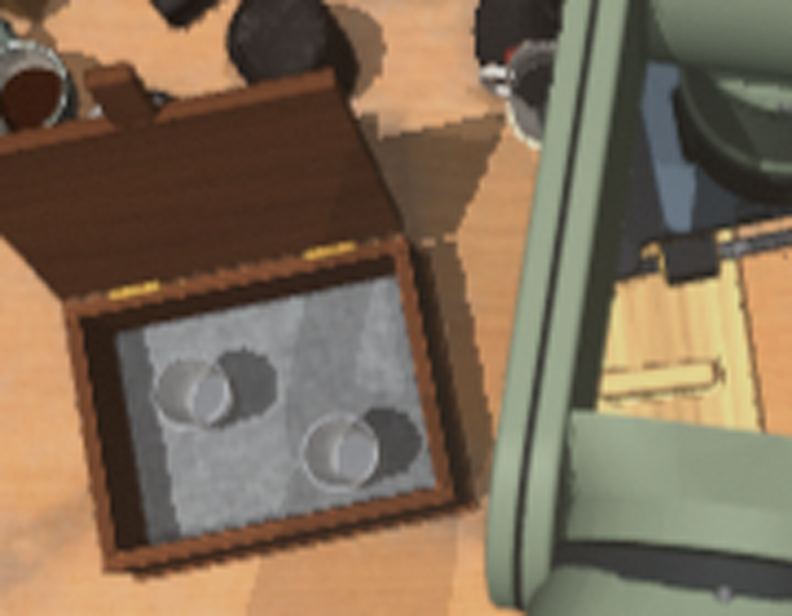

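The lid rests open on its stop. There are two glasses, with rim circles at about (191,394) and (340,452) in the crop. I locate them.

```bash
python3 - <<'E'
from h import *
f=cams.grab_frame("top")
g=lambda u,v,z:ray(f,((u+.5)/4.4+99.5,(v+.5)/4.4+109.5),z)
c=np.array([506.3,229.2]);a=np.radians(11);R=np.array([[np.cos(a),-np.sin(a)],[np.sin(a),np.cos(a)]])
for n,r,b in(("A",(191,394),(209,397)),("B",(340,452),(354,454))):
    p=g(*r,68);q=g(*b,12);print(n,p.round(1),q.round(1),"in chest",(R.T@(p[:2]-c)).round(1),(R.T@(q[:2]-c)).round(1))
k=np.array([g(*x,74)[:2] for x in((68,305),(405,238),(458,497),(110,566))]);print("chest",k.mean(0))
for p in((-40,-42),(18,42)):print(p,(c+R@np.array(p)).round(1))
# A at TCP z=42 (grasp 50)
A=g(191,394,68);B=g(340,452,68)
print("above A",go((A[0],A[1],200),11),"above B",go((B[0],B[1],200),11))
E
```

```text
A [512.7 272.5  68. ] [518.1 277.8  12. ] in chest [14.6 41.3] [20.8 45.5]
B [476.7 181.8  68. ] [480.8 184.8  12. ] in chest [-38.1 -40.9] [-33.5 -38.7]
chest [507.92904094 228.88206401]
(-40, -42) [475.  180.3]
(18, 42) [516.  273.9]
above A (array([ 0.0739, -1.1312,  0.4629]), np.float64(-0.00010442116877216437)) above B (array([-0.1014, -0.8573,  0.4629]), np.float64(-0.00010442116877216437))
```

step_arm(linear=[[-0.098,-0.2,0.1],[-0.098,-0.4,0.2],[-0.098,-0.6,0.35],[-0.098,-0.8,0.463],[-0.098,-0.858,0.463],[-0.098,-0.858,0.463],[-0.098,-0.858,0.463]], turn=[0,0,0,0,0,0,0], fingers=-0.42)

```text
time_s: 8.95
ee_pos: [477.0, 184.0, 200.5]
ee_rot: [180.0, -0.0, 11.2]
force: [-0.1, 0.5, -0.2]
gripper_width: 64.9
gripper_force: 0.0
```

```bash
python3 -c "
from h import *
print(env.state()['gripper_width'],go((477.5,182.5,44),11))"
```

```text
64.92168331805448 (array([4.000e-04, 5.200e-03, 5.216e-01]), np.float64(0.0006599425256356126))
```

step_arm(linear=[[0,0.005,0.15],[0,0.005,0.3],[0,0.005,0.42],[0,0.005,0.48],[0,0.005,0.522],[0,0.005,0.522],[0,0.005,0.522]], turn=[0,0,0,0,0,0,0])

```text
time_s: 9.82
ee_pos: [478.4, 181.7, 44.4]
ee_rot: [-180.0, -0.1, 11.1]
force: [-0.7, -0.5, 0.3]
gripper_width: 65.0
gripper_force: 0.0
```

step_arm(linear=[[0,0,0],[0,0,0],[0,0,0],[0,0,0],[0,0,0],[0,0,-0.05],[0,0,-0.2],[0,0,-0.4],[0,0,-0.5],[0,0,-0.5]], turn=[0,0,0,0,0,0,0,0,0,0], fingers=1, force=15)

```text
time_s: 11.08
ee_pos: [478.8, 182.0, 196.3]
ee_rot: [-180.0, -0.3, 11.1]
force: [-0.2, -0.1, -0.9]
gripper_width: 45.4
gripper_force: 15.0
```

```bash
python3 -c "
from h import *
a=np.radians(-82);R=np.array([[np.cos(a),-np.sin(a)],[np.sin(a),np.cos(a)]]);o=np.array([460.5,-298.2])
for p in((42,26.5),(42,-26.5),(-42,26.5),(-42,-26.5)):
  w=o+R@np.array(p);print(p,w.round(1),go((*w,160),8))
print(env.state()['ee_pos'],env.state()['force'],env.state()['gripper_force'])"
```

```text
(42, 26.5) [ 492.6 -336.1] (array([-0.2884,  1.7036,  0.1182]), np.float64(0.008637356824376694))
(42, -26.5) [ 440.1 -343.5] (array([-0.4648,  1.694 ,  0.1171]), np.float64(0.008637356824376694))
(-42, 26.5) [ 480.9 -252.9] (array([-0.2732,  1.424 ,  0.1185]), np.float64(0.008637356824376694))
(-42, -26.5) [ 428.4 -260.3] (array([-0.4496,  1.4144,  0.1174]), np.float64(0.008637356824376694))
[478.80862455 181.99817439 196.31703391] [-0.21915577 -0.05986097 -0.87619131] 14.99997821499057
```

Glass held. I move it over the far pocket.

step_arm(linear=[[-0.05,0.2,0],[-0.1,0.4,0],[-0.15,0.6,0],[-0.15,0.8,0],[-0.15,0.95,0],[-0.15,0.95,0],[-0.15,0.95,0]], turn=[0,0,0,0,0,0,0])

```text
time_s: 11.95
ee_pos: [487.2, -106.1, 192.1]
ee_rot: [-179.9, 0.2, 11.1]
force: [-0.1, -0.2, -0.7]
gripper_width: 45.3
gripper_force: 15.0
```

step_arm(linear=[[-0.03,0.15,0.02],[-0.07,0.35,0.05],[-0.138,0.55,0.1],[-0.138,0.7,0.1],[-0.138,0.753,0.1],[-0.138,0.753,0.1],[-0.138,0.753,0.1],[-0.138,0.753,0.1]], turn=[0.0086,0.0086,0.0086,0.0086,0.0086,0.0086,0.0086,0.0086])

```text
time_s: 12.95
ee_pos: [491.3, -334.7, 163.8]
ee_rot: [-180.0, -0.0, 8.1]
force: [0.2, 0.1, 0.4]
gripper_width: 45.4
gripper_force: 15.0
```

```bash
python3 -c "
from h import *
print(env.state()['ee_pos'],go((492.6,-336.1,56),8))
f=cams.grab_frame('top');crop(f,'c7',290,140,430,270,4.5)"
```

```text
[ 491.28808506 -334.70024516  163.75544165] (array([0.0037, 0.0053, 0.3592]), np.float64(0.0003282481440953136))
```

View pics/c7.png

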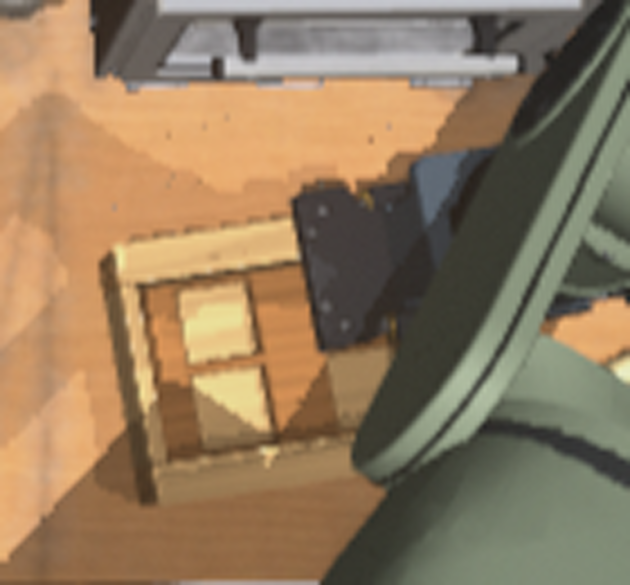

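step_arm(linear=[[0.004,0.005,0.1],[0.004,0.005,0.2],[0.004,0.005,0.28],[0.004,0.005,0.31],[0.004,0.005,0.34],[0.004,0.005,0.36],[0.004,0.005,0.375],[0.004,0.005,0.375],[0.004,0.005,0.375],[0.004,0.005,0.375]], turn=[0,0,0,0,0,0,0,0,0,0])

```text
time_s: 14.25
ee_pos: [492.8, -337.8, 51.3]
ee_rot: [180.0, -0.0, 8.0]
force: [-0.4, 0.4, 0.3]
gripper_width: 45.5
gripper_force: 15.0
```

step_arm(linear=[[0,0,0.01],[0,0,0.02],[0,0,0.028],[0,0,0.031],[0,0,0.031],[0,0,0.031],[0,0,0.031]], turn=[0,0,0,0,0,0,0])

```text
time_s: 15.12
ee_pos: [492.7, -337.6, 41.9]
ee_rot: [180.0, -0.0, 8.0]
force: [-0.2, 1.1, 3.0]
gripper_width: 45.3
gripper_force: 15.0
```

On the floor. I release it and lift.

step_arm(linear=[[0,0,0],[0,0,0],[0,0,0],[0,0,0],[0,0,-0.1],[0,0,-0.25],[0,0,-0.4],[-0.05,-0.2,-0.5],[-0.05,-0.4,-0.5],[-0.05,-0.6,-0.5],[-0.05,-0.8,-0.5],[-0.05,-1,-0.5],[-0.05,-1,-0.5],[-0.05,-1,-0.5]], turn=[0,0,0,0,0,0,0,0,0,0,0,0,0,0], fingers=-0.36)

```text
time_s: 16.88
ee_pos: [436.2, -42.8, 191.8]
ee_rot: [180.0, -0.0, 8.1]
force: [0.0, -0.4, -0.1]
gripper_width: 62.2
gripper_force: 0.0
```

```bash
python3 -c "
from h import *
print(env.state()['ee_pos'],go((514.5,274,190),11))
f=cams.grab_frame('top');crop(f,'c8',290,160,430,270,5.5)"
```

```text
[436.22414378 -42.84284032 191.82325848] (array([ 0.4066, -1.0091,  0.0055]), np.float64(-0.008144561279388462))
```

View pics/c8.png

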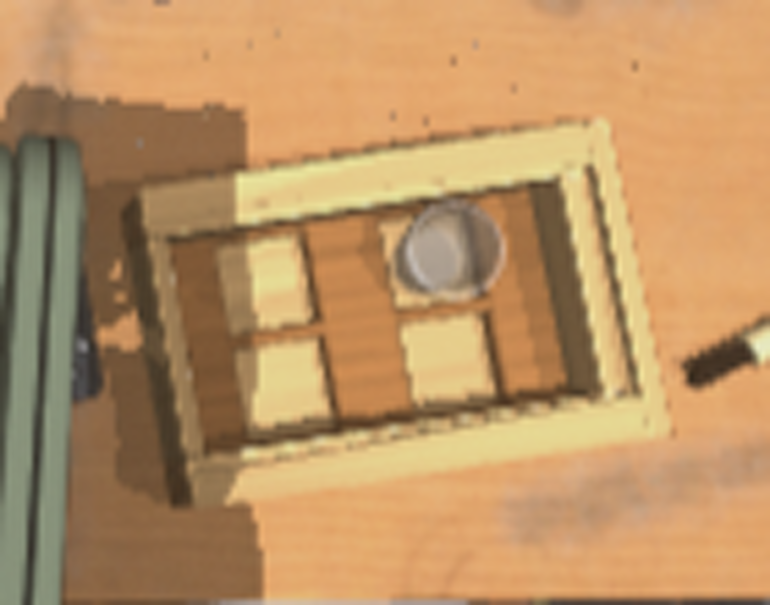

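The glass stands in the upper right pocket. Now the second one.

step_arm(linear=[[0.1,-0.2,0],[0.2,-0.4,0],[0.3,-0.6,0],[0.4,-0.8,0],[0.406,-1,0.005],[0.406,-1,0.005],[0.406,-1,0.005],[0.406,-1,0.005]], turn=[-0.008,-0.008,-0.008,-0.008,-0.008,-0.008,-0.008,-0.008], fingers=-0.42)

```text
time_s: 17.92
ee_pos: [515.1, 269.3, 190.1]
ee_rot: [179.9, 0.0, 10.8]
force: [-0.3, -0.6, 0.1]
gripper_width: 65.0
gripper_force: 0.0
```

```bash
python3 -c "
from h import *
print(env.state()['ee_pos'],go((514.5,274,44),11))"
```

```text
[515.09912138 269.2652346  190.05418767] (array([ 0.0012, -0.0164,  0.4868]), np.float64(-0.000664856604107358))
```

step_arm(linear=[[0.001,-0.015,0.1],[0.001,-0.015,0.25],[0.001,-0.015,0.38],[0.001,-0.015,0.45],[0.001,-0.015,0.487],[0.001,-0.015,0.487],[0.001,-0.015,0.487]], turn=[0,0,0,0,0,0,0])

```text
time_s: 18.8
ee_pos: [515.1, 275.8, 45.2]
ee_rot: [-180.0, -0.1, 10.9]
force: [0.5, 0.1, -0.4]
gripper_width: 64.3
gripper_force: 0.0
```

step_arm(linear=[[0,0,0],[0,0,0],[0,0,0],[0,0,0],[0,0,0],[0,0,-0.05],[0,0,-0.2],[0,0,-0.4],[0,0,-0.5],[0,0,-0.5]], turn=[0,0,0,0,0,0,0,0,0,0], fingers=1, force=15)

```text
time_s: 20.05
ee_pos: [515.3, 276.6, 197.2]
ee_rot: [-179.9, -0.3, 10.9]
force: [0.8, 1.0, -1.1]
gripper_width: 45.3
gripper_force: 15.0
```

```bash
python3 -c "
from h import *
print(env.state()['ee_pos'],go((428.4,-260.3,160),8))"
```

```text
[515.34833442 276.59542993 197.17541814] (array([-0.6236,  1.7028,  0.1171]), np.float64(0.00804439603282291))
```

step_arm(linear=[[-0.05,0.15,0],[-0.15,0.35,0],[-0.25,0.55,0],[-0.3,0.75,0],[-0.35,0.95,0],[-0.35,0.95,0],[-0.35,0.95,0],[-0.35,0.95,0]], turn=[0,0,0,0,0,0,0,0])

```text
time_s: 21.05
ee_pos: [464.8, -22.5, 193.5]
ee_rot: [-180.0, 0.1, 11.0]
force: [0.3, 0.8, -0.6]
gripper_width: 45.4
gripper_force: 15.0
```

step_arm(linear=[[-0.05,0.15,0.02],[-0.15,0.35,0.05],[-0.25,0.55,0.1],[-0.274,0.7,0.1],[-0.274,0.753,0.1],[-0.274,0.753,0.1],[-0.274,0.753,0.1],[-0.274,0.753,0.1]], turn=[0.008,0.008,0.008,0.008,0.008,0.008,0.008,0.008])

```text
time_s: 22.05
ee_pos: [427.1, -259.6, 164.2]
ee_rot: [-180.0, 0.0, 8.1]
force: [-0.1, -0.8, 0.0]
gripper_width: 45.1
gripper_force: 15.0
```

```bash
python3 -c "
from h import *
print(env.state()['ee_pos'],go((428.4,-260.8,52),8))"
```

```text
[ 427.12000187 -259.6373648   164.16241081] (array([0.0037, 0.0046, 0.3739]), np.float64(0.0003952984811335448))
```

step_arm(linear=[[0.004,0.0,0.1],[0.004,0.0,0.2],[0.004,0.0,0.28],[0.004,0.0,0.31],[0.004,0.0,0.34],[0.004,0.0,0.36],[0.004,0.0,0.375],[0.004,0.0,0.375],[0.004,0.0,0.375],[0.004,0.0,0.375]], turn=[0,0,0,0,0,0,0,0,0,0])

```text
time_s: 23.3
ee_pos: [428.2, -261.2, 51.8]
ee_rot: [180.0, -0.0, 8.0]
force: [0.7, -0.5, -1.5]
gripper_width: 45.1
gripper_force: 15.0
```

step_arm(linear=[[0,0,0.01],[0,0,0.02],[0,0,0.028],[0,0,0.031],[0,0,0.031],[0,0,0.031],[0,0,0.031]], turn=[0,0,0,0,0,0,0])

```text
time_s: 24.18
ee_pos: [428.2, -261.1, 42.5]
ee_rot: [180.0, -0.0, 8.0]
force: [-0.3, 0.7, 3.3]
gripper_width: 45.0
gripper_force: 15.0
```

step_arm(linear=[[0,0,0],[0,0,0],[0,0,0],[0,0,0],[0,0,-0.1],[0,0,-0.25],[0,0,-0.4],[0,-0.2,-0.5],[0,-0.4,-0.5],[0,-0.6,-0.5],[0,-0.8,-0.5],[0,-1,-0.5],[0,-1,-0.5],[0,-1,-0.5]], turn=[0,0,0,0,0,0,0,0,0,0,0,0,0,0], fingers=-0.36)

```text
time_s: 25.92
ee_pos: [386.3, 35.9, 192.3]
ee_rot: [180.0, -0.0, 8.1]
force: [0.3, 0.2, -0.2]
gripper_width: 62.0
gripper_force: 0.0
```

step_arm(linear=[[0,-0.2,0],[0,-0.4,0],[0,-0.6,0],[0,-0.7,0],[0,-0.7,0],[0,-0.7,0]], turn=[0,0,0,0,0,0])

```text
time_s: 26.68
ee_pos: [357.6, 242.3, 192.0]
ee_rot: [179.9, 0.0, 7.9]
force: [0.7, 0.4, -0.2]
gripper_width: 61.8
gripper_force: 0.0
```

```bash
python3 -c "
from h import *
print(env.state()['ee_pos'])
f=cams.grab_frame('top');crop(f,'c9',190,140,430,280,3.3)"
```

```text
[357.58968647 242.28149848 191.96414156]
```

View pics/c9.png

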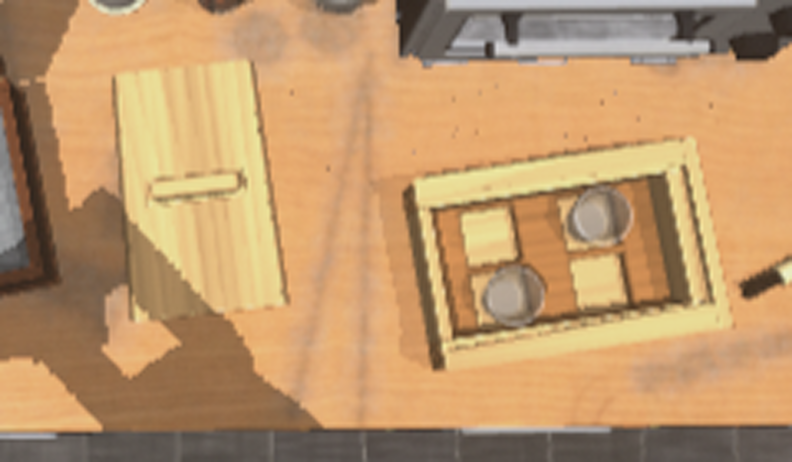

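Both glasses stand in their pockets. I measure the lid again at crop (116,75), (250,60), (287,303), (134,321), and the box.

```bash
python3 - <<'E'
from h import *
f=cams.grab_frame("top")
g=lambda u,v,z:ray(f,((u+.5)/3.3+189.5,(v+.5)/3.3+139.5),z)[:2]
ang=lambda d:np.degrees(np.arctan2(d[1],d[0])).round(1)
c=[g(*p,3) for p in((116,75),(250,60),(287,303),(134,321))]
nose=(c[0]+c[1])/2;tail=(c[2]+c[3])/2
print("lid",(nose+tail)/2,ang(nose-tail),np.linalg.norm(nose-tail))
h=[g(*p,37) for p in((151,187),(244,178))];print("handle",sum(h)/2,ang(h[0]-h[1])-90)
b=[g(*p,84.5) for p in((414,181),(692,138),(731,327),(445,370))];m=sum(b)/4
cl=(b[1]+b[2])/2;mo=(b[0]+b[3])/2;d=(cl-mo)/np.linalg.norm(cl-mo)
print("box",m-7*d,ang(d))
print(go((*(sum(h)/2),150),95))
E
```

```text
lid [525.55575543  -7.83424206] 6.0 212.56639758480756
handle [525.62824131  -9.55299497] 5.0
box [ 459.21615539 -297.1495285 ] -81.9
(array([0.4406, 0.9082, 0.1409]), np.float64(-0.24207752077295844))
```

step_arm(linear=[[0.08,0.18,0],[0.16,0.36,0],[0.25,0.54,0.05],[0.35,0.72,0.1],[0.44,0.9,0.14],[0.44,0.905,0.14],[0.44,0.905,0.14],[0.44,0.905,0.14],[0.44,0.905,0.14],[0.44,0.905,0.14],[0.44,0.905,0.14]], turn=[-0.025,-0.05,-0.075,-0.1,-0.125,-0.15,-0.175,-0.2,-0.225,-0.2425,-0.2425])

```text
time_s: 28.15
ee_pos: [525.2, -7.8, 150.3]
ee_rot: [-180.0, 0.0, 95.1]
force: [0.3, -0.7, 0.8]
gripper_width: 62.2
gripper_force: 0.0
```

```bash
python3 -c "
from h import *
print(env.state()['ee_pos'],env.state()['qpos'],go((525.5,-8.5,26),95.5))"
```

```text
[525.22866608  -7.75271428 150.34023024] [-2.09003908e+00  1.73545469e+01  1.02618100e+02 -1.88403807e-02
  6.00282016e+01 -7.20933883e+00] (array([-0.0024,  0.0007,  0.4145]), np.float64(-0.0010313543472400333))
```

step_arm(linear=[[-0.002,0,0.12],[-0.002,0,0.25],[-0.002,0,0.35],[-0.002,0,0.39],[-0.002,0,0.412],[-0.002,0,0.412],[-0.002,0,0.412]], turn=[-0.001,-0.001,-0.001,-0.001,-0.001,-0.001,-0.001])

```text
time_s: 29.02
ee_pos: [526.4, -7.1, 27.6]
ee_rot: [179.9, 0.0, 95.7]
force: [1.0, -0.0, 0.4]
gripper_width: 62.2
gripper_force: 0.0
```

step_arm(linear=[[0,0,0],[0,0,0],[0,0,0],[0,0,0],[0,0,0],[0,0,0],[0,0,0]], turn=[0,0,0,0,0,0,0], fingers=1, force=40)

```text
time_s: 29.9
ee_pos: [525.0, -7.1, 26.6]
ee_rot: [-179.9, -0.0, 95.7]
force: [-1.9, -1.2, 1.4]
gripper_width: 15.8
gripper_force: 40.0
```

Handle gripped. I lift, turn the nose towards the box, and go in front of the mouth.

step_arm(linear=[[0,0,-0.05],[0,0,-0.15],[0,0,-0.25],[0,0,-0.35],[0,0,-0.4],[0,0,-0.4],[0,0,-0.4]], turn=[0,0,0,0,0,0,0])

```text
time_s: 30.78
ee_pos: [524.8, -7.0, 145.6]
ee_rot: [-179.9, -0.0, 95.7]
force: [0.3, -0.4, -2.2]
gripper_width: 16.0
gripper_force: 40.0
```

```bash
python3 -c "
from h import *
print(env.state()['ee_pos'],env.state()['force'],env.state()['torque'],env.state()['gripper_width'],go((429.5,-72,146),8))"
```

```text
[524.82563292  -7.0244639  145.55650685] [ 0.30957271 -0.39619923 -2.24530721] [ 0.00577239 -0.16010926  0.02390076] 15.963175205978567 (array([-0.1841, -0.3376, -0.0008]), np.float64(0.24353980740083433))
```

step_arm(linear=[[-0.02,-0.05,0],[-0.05,-0.1,0],[-0.1,-0.15,0],[-0.15,-0.25,0],[-0.184,-0.337,0],[-0.184,-0.337,0],[-0.184,-0.337,0],[-0.184,-0.337,0],[-0.184,-0.337,0],[-0.184,-0.337,0],[-0.184,-0.337,0],[-0.184,-0.337,0],[-0.184,-0.337,0]], turn=[0.025,0.05,0.075,0.1,0.125,0.15,0.175,0.2,0.225,0.2435,0.2435,0.2435,0.2435])

```text
time_s: 32.4
ee_pos: [430.3, -72.0, 146.4]
ee_rot: [-180.0, 0.0, 8.1]
force: [-0.2, 0.2, -2.5]
gripper_width: 15.8
gripper_force: 40.0
```

```bash
python3 -c "
from h import *
s=env.state();print(s['ee_pos'],s['ee_rot'],go((429.5,-72,102),8))
f=cams.grab_frame('top');crop(f,'c10',210,150,410,280,4)"
```

```text
[430.31456773 -71.96376948 146.38702157] [-1.79994363e+02  2.89666342e-02  8.06321580e+00] (array([-0.0026, -0.0002,  0.148 ]), np.float64(0.0001755994396577402))
```

View pics/c10.png

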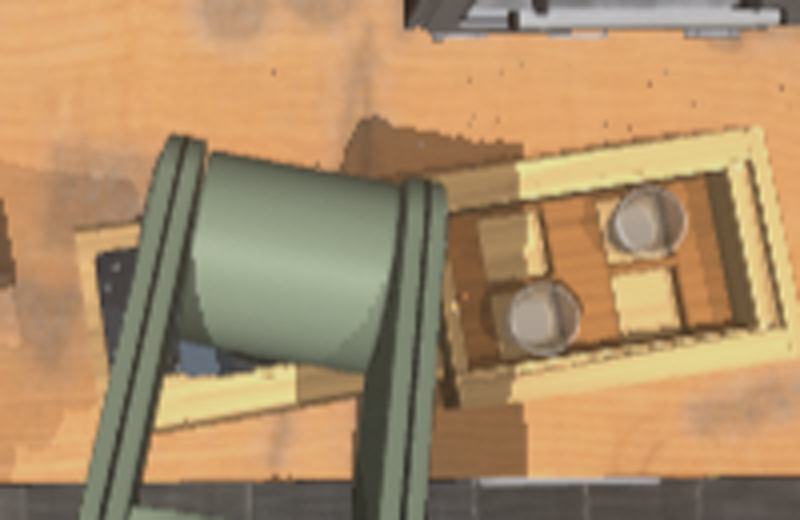

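The lid is in front of the mouth. Its tail corners, about (77,232) and (152,431), are visible, so I check the lateral offset against the box.

```bash
python3 - <<'E'
from h import *
f=cams.grab_frame("top")
g=lambda u,v,z:ray(f,((u+.5)/4+209.5,(v+.5)/4+149.5),z)[:2]
s=env.state();T=s["ee_pos"][:2]
a=np.radians(-82);R=np.array([[np.cos(a),-np.sin(a)],[np.sin(a),np.cos(a)]])
z=s["ee_pos"][2]-26.6
for p in((77,232),(152,431),(295,404)):print((R.T@(g(*p,z+2)-T)).round(1))
o=np.array([459.8,-297.8]);print("TCP in box",R.T@(T-o))
m=[g(*p,84.5) for p in((757,127),(798,352))];print("closed corners in box",[(R.T@(q-o)).round(1) for q in m])
E
```

```text
[-103.8   66.8]
[-75.  -62.1]
[ 14.7 -58.9]
TCP in box [-227.71389293    2.32935362]
closed corners in box [array([117.7,  75.8]), array([114.6, -72.4])]
```

step_arm(linear=[[-0.004,0,0.06],[-0.004,0,0.12],[-0.004,0,0.155],[-0.004,0,0.155],[-0.004,0,0.155],[-0.004,0,0.155]], turn=[0,0,0,0,0,0])

```text
time_s: 33.25
ee_pos: [429.8, -72.2, 100.7]
ee_rot: [180.0, -0.1, 8.0]
force: [0.9, 0.8, -2.0]
gripper_width: 15.3
gripper_force: 40.0
```

step_arm(linear=[[0,0.02,0],[0,0.04,0],[0,0.06,0],[0,0.08,0],[0,0.1,0],[0,0.12,0],[0,0.14,0],[0,0.16,0],[0,0.18,0],[0,0.2,0],[0,0.2,0]], turn=[0,0,0,0,0,0,0,0,0,0,0])

```text
time_s: 34.62
ee_pos: [437.4, -132.0, 100.0]
ee_rot: [180.0, 0.0, 8.0]
force: [-0.8, -1.3, -2.6]
gripper_width: 15.6
gripper_force: 40.0
```

```bash
python3 - <<'E'
from h import *
s=env.state();T=s["ee_pos"]
a=np.radians(-82);R=np.array([[np.cos(a),-np.sin(a)],[np.sin(a),np.cos(a)]])
print(T,s["ee_rot"],s["torque"],"TCP in box",R.T@(T[:2]-[459.8,-297.8]),"F box",R.T@s["force"][:2],s["force"][2])
f=cams.grab_frame('side');crop(f,'c11',200,120,340,230,5)
E
```

```text
[ 437.43144681 -132.01538941   99.99342471] [1.79991406e+02 3.28378086e-02 7.97744946e+00] [-0.11260918  0.20125318 -0.09375388] TCP in box [-167.28430707    0.92189438] F box [ 1.14136049 -0.96504251] -2.607712020152235
```

View pics/c11.png

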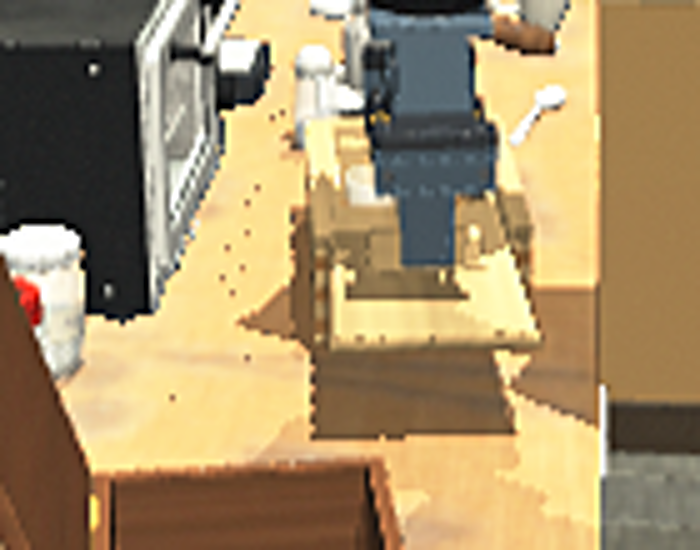

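The lid has entered the way without contact. I continue to slide it and let it down onto the ledges.

step_arm(linear=[[0,0.02,0.001],[0,0.05,0.002],[0,0.08,0.004],[0,0.11,0.004],[0,0.14,0.004],[0,0.17,0.004],[0,0.2,0.004],[0,0.23,0.004],[0,0.26,0.004],[0,0.29,0.004],[0,0.32,0.004],[0,0.35,0.004],[0,0.38,0.004],[0,0.4,0.004],[0,0.4,0.004]], turn=[0,0,0,0,0,0,0,0,0,0,0,0,0,0,0])

```text
time_s: 36.55
ee_pos: [451.7, -249.1, 98.8]
ee_rot: [-179.7, 0.3, 8.0]
force: [-8.3, 5.9, 3.6]
gripper_width: 15.7
gripper_force: 40.0
```

```bash
cat > b.py <<'E'
from h import *
s=env.state();T=s["ee_pos"]
a=np.radians(-82);R=np.array([[np.cos(a),-np.sin(a)],[np.sin(a),np.cos(a)]])
print(s["time_s"],T,s["ee_rot"],s["torque"],"TCP in box",R.T@(T[:2]-[459.8,-297.8]),"F box",R.T@s["force"][:2],s["force"][2],s["gripper_width"])
E
python3 b.py
```

```text
36.55 [ 451.66207343 -249.10876158   98.77654916] [-179.7472159     0.30605794    8.03133401] [0.94230347 1.28897159 0.22974535] TCP in box [-49.34995911  -1.28221819] F box [-7.03630692 -7.38486516] 3.5502946459743225 15.686642820168405
```

step_arm(linear=[[-0.004,0,-0.002],[-0.008,0,-0.003],[-0.008,0,-0.003],[-0.008,0.02,-0.003],[-0.008,0.04,-0.003],[-0.008,0.06,-0.003],[-0.008,0.08,-0.003],[-0.008,0.08,-0.003]], turn=[0,0,0,0,0,0,0,0])

```text
time_s: 37.55
ee_pos: [454.5, -275.2, 99.3]
ee_rot: [-180.0, 0.1, 8.0]
force: [-5.5, 1.0, -4.8]
gripper_width: 16.1
gripper_force: 40.0
```

```bash
python3 b.py
```

```text
37.55 [ 454.47463276 -275.17095289   99.33541225] [-1.79980808e+02  1.32025664e-01  8.03008522e+00] [0.08706692 1.14388954 0.22548275] TCP in box [-23.14997065  -2.12418647] F box [-1.75827131 -5.35480418] -4.84524824610988 16.106694650440545
```

step_arm(linear=[[-0.003,0,0.001],[-0.006,0,0.002],[-0.006,0.01,0.002],[-0.006,0.02,0.002],[-0.006,0.03,0.002],[-0.006,0.04,0.002],[-0.006,0.05,0.002],[-0.006,0.05,0.002]], turn=[0,0,0,0,0,0,0,0])

```text
time_s: 38.55
ee_pos: [456.0, -289.5, 99.0]
ee_rot: [-180.0, -0.0, 8.0]
force: [0.6, 4.7, -7.4]
gripper_width: 15.4
gripper_force: 40.0
```

```bash
python3 b.py
```

```text
38.55 [ 455.99807097 -289.53068926   99.01435195] [-1.79982587e+02 -3.67499642e-02  7.99326459e+00] [ 0.87122109 -0.07123193  0.25310429] TCP in box [-8.71796063 -2.6140633 ] F box [-4.51528759  1.2878807 ] -7.360977209290177 15.402827210851102
```

step_arm(linear=[[0,0,0.002],[0,0.005,0.004],[0,0.01,0.004],[0,0.015,0.004],[0,0.02,0.004],[0,0.025,0.004],[0,0.03,0.004],[0,0.03,0.004]], turn=[0,0,0,0,0,0,0,0])

```text
time_s: 39.55
ee_pos: [457.2, -298.1, 98.6]
ee_rot: [-180.0, -0.1, 8.0]
force: [-0.4, 6.1, 3.7]
gripper_width: 15.8
gripper_force: 40.0
```

```bash
python3 b.py
```

```text
39.55 [ 457.24802304 -298.07181016   98.5509925 ] [-1.79969797e+02 -5.07508970e-02  8.01061247e+00] [1.20506824 0.04837691 0.24611166] TCP in box [-0.08600163 -2.56496996] F box [-6.13817344  0.42751383] 3.741137931491401 15.830931424085975
```

step_arm(linear=[[0,0.003,-0.001],[0,0.006,-0.001],[0,0.009,-0.001],[0,0.012,-0.001],[0,0.012,-0.001],[0,0.012,-0.001]], turn=[0,0,0,0,0,0])

```text
time_s: 40.3
ee_pos: [457.2, -298.5, 98.5]
ee_rot: [-179.6, -0.0, 8.0]
force: [1.3, 16.9, 4.0]
gripper_width: 15.6
gripper_force: 40.0
```

```bash
python3 b.py
```

```text
40.3 [ 457.24455995 -298.45791923   98.54079579] [-1.79626475e+02 -8.99561769e-03  7.96755466e+00] [ 2.37942263 -0.2215034   0.29072796] TCP in box [ 0.29586788 -2.62213534] F box [-16.59927017   3.64523312] 3.9778566833185964 15.62214545664009
```

step_arm(linear=[[-0.002,0.004,-0.001],[-0.002,0.008,-0.001],[-0.002,0.012,-0.001],[-0.002,0.014,-0.001],[-0.002,0.014,-0.001],[-0.002,0.014,-0.001]], turn=[0,0,0,0,0,0])

```text
time_s: 41.05
ee_pos: [457.2, -298.6, 98.5]
ee_rot: [-179.2, -0.0, 7.9]
force: [3.7, 27.5, 7.0]
gripper_width: 15.7
gripper_force: 40.2
```

```bash
python3 b.py
```

```text
41.05 [ 457.22846626 -298.60589539   98.49601702] [-1.79169970e+02 -2.44788688e-02  7.87268891e+00] [ 4.19506657 -0.70563179  0.25819332] TCP in box [ 0.44016415 -2.65866671] F box [-26.678737     7.46930473] 7.044956377101641 15.650948240250234
```

It stalled hard at about 27 N near x = 0.4, so it is wedged. I unload, release and lift away.

step_arm(linear=[[0.001,-0.012,0],[0.002,-0.024,0],[0.002,-0.024,0],[0.002,-0.024,0]], turn=[0,0,0,0])

```text
time_s: 41.55
ee_pos: [457.3, -298.5, 98.5]
ee_rot: [-179.9, -0.0, 8.0]
force: [2.4, 6.0, -1.1]
gripper_width: 16.0
gripper_force: 40.0
```

step_arm(linear=[[0,0,0],[0,0,0],[0,0,0],[0,0,0],[0,0,-0.1],[0,0,-0.25],[0,-0.1,-0.4],[0,-0.3,-0.6],[0,-0.5,-0.75],[0,-0.7,-0.8],[0,-0.9,-0.8],[0,-1,-0.8],[0,-1,-0.8],[0,-1,-0.8]], turn=[0,0,0,0,0,0,0,0,0,0,0,0,0,0], fingers=-0.2)

```text
time_s: 43.3
ee_pos: [415.2, -2.3, 338.7]
ee_rot: [179.9, -0.0, 8.1]
force: [-0.5, -0.6, 0.3]
gripper_width: 55.0
gripper_force: 0.0
```

step_arm(linear=[[0.02,-0.15,0],[0.02,-0.35,0],[0.02,-0.5,0],[0.02,-0.5,0],[0.02,-0.5,0]], turn=[0,0,0,0,0])

```text
time_s: 43.92
ee_pos: [400.8, 145.9, 338.3]
ee_rot: [179.9, 0.0, 7.9]
force: [0.7, 0.9, 0.5]
gripper_width: 54.8
gripper_force: 0.0
```

```bash
python3 - <<'E'
from h import *
print(env.state()['ee_pos'],env.state()['ee_rot'])
print(go((643,259.5,330),11.1),go((643,259.5,249.5),11.1))
f=cams.grab_frame('top');crop(f,'c12',110,90,430,270,2.5)
E
```

```text
[400.76018828 145.89849114 338.31595837] [1.79927791e+02 3.08493037e-02 7.90701931e+00]
(array([ 0.8519, -0.264 ,  0.0269]), np.float64(-0.008869390798386294)) (array([ 0.852 , -0.2644,  0.2953]), np.float64(-0.008869390798386294))
```

View pics/c12.png

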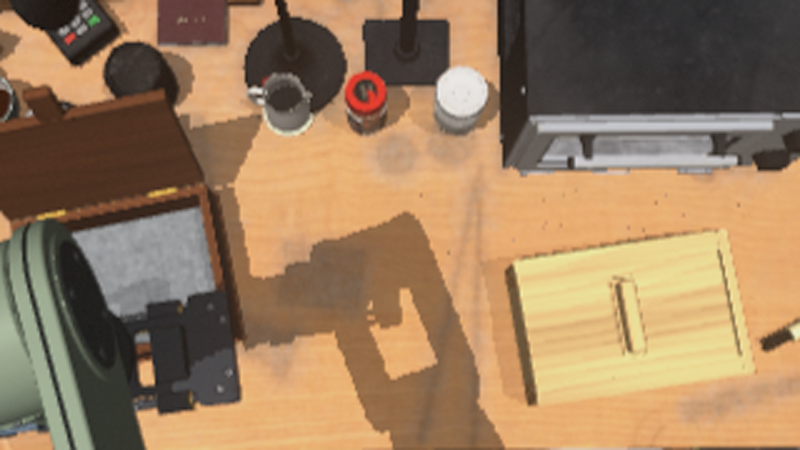

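The box lid is home with its tail flush at the mouth, and both jars are standing. Next I go back to the chest lid tab.

step_arm(linear=[[0.15,-0.05,0.01],[0.3,-0.1,0.02],[0.45,-0.15,0.027],[0.6,-0.2,0.027],[0.75,-0.25,0.027],[0.852,-0.264,0.027],[0.852,-0.264,0.027],[0.852,-0.264,0.027],[0.852,-0.264,0.027]], turn=[-0.0088,-0.0088,-0.0088,-0.0088,-0.0088,-0.0088,-0.0088,-0.0088,-0.0088])

```text
time_s: 45.1
ee_pos: [641.6, 260.3, 331.4]
ee_rot: [180.0, -0.0, 11.1]
force: [-0.2, 0.9, -0.3]
gripper_width: 54.6
gripper_force: 0.0
```

```bash
python3 -c "
from h import *
s=env.state();print(s['ee_pos'],s['ee_rot'],go((645,259.8,249),11.1))"
```

```text
[641.5994406  260.3472801  331.41666751] [ 1.79995157e+02 -3.04680615e-02  1.11280555e+01] (array([0.0106, 0.004 , 0.2747]), np.float64(7.793194352095788e-05))
```

step_arm(linear=[[0.008,0.003,0.1],[0.008,0.003,0.2],[0.008,0.003,0.25],[0.008,0.003,0.275],[0.008,0.003,0.275],[0.008,0.003,0.275]], turn=[0,0,0,0,0,0])

```text
time_s: 45.85
ee_pos: [645.3, 261.2, 249.3]
ee_rot: [-180.0, -0.1, 11.2]
force: [-0.3, 0.6, -0.2]
gripper_width: 54.5
gripper_force: 0.0
```

step_arm(linear=[[0,0,0],[0,0,0],[0,0,0],[0,0,0],[0,0,0],[0,0,0]], turn=[0,0,0,0,0,0], fingers=1, force=20)

```text
time_s: 46.6
ee_pos: [645.0, 260.2, 248.1]
ee_rot: [179.9, -0.0, 11.2]
force: [0.9, -4.6, 1.3]
gripper_width: 26.5
gripper_force: 20.0
```

```bash
python3 -c "
from h import *
s=env.state();print(s['ee_pos'],s['ee_rot'],s['force'])
a0=np.arctan2(6,191);r=np.hypot(6,191);P=lambda d:np.array([-r*np.cos(a0+np.radians(d)),0,-r*np.sin(a0+np.radians(d))])
for d in range(100,-1,-5):print(d,np.round((P(d)-P(106))/300,3).tolist())"
```

```text
[645.00176724 260.22152291 248.13603234] [ 1.79916859e+02 -1.05108186e-02  1.11661314e+01] [ 0.92819818 -4.55154206  1.28809965]
100 [-0.064, 0.0, -0.017]
95 [-0.119, 0.0, -0.026]
90 [-0.175, 0.0, -0.03]
85 [-0.23, 0.0, -0.029]
80 [-0.286, 0.0, -0.024]
75 [-0.34, 0.0, -0.014]
70 [-0.394, 0.0, 0.001]
65 [-0.446, 0.0, 0.021]
60 [-0.496, 0.0, 0.045]
55 [-0.544, 0.0, 0.073]
50 [-0.589, 0.0, 0.106]
45 [-0.631, 0.0, 0.142]
40 [-0.67, 0.0, 0.182]
35 [-0.705, 0.0, 0.225]
30 [-0.736, 0.0, 0.271]
25 [-0.763, 0.0, 0.319]
20 [-0.786, 0.0, 0.37]
15 [-0.805, 0.0, 0.422]
10 [-0.818, 0.0, 0.476]
5 [-0.827, 0.0, 0.531]
0 [-0.831, 0.0, 0.586]
```

step_arm(linear=[[-0.064,0,-0.017],[-0.119,0,-0.026],[-0.175,0,-0.03],[-0.23,0,-0.029],[-0.286,0,-0.024],[-0.34,0,-0.014],[-0.394,0,0.001],[-0.446,0,0.021],[-0.496,0,0.045],[-0.544,0,0.073],[-0.589,0,0.106],[-0.631,0,0.142],[-0.67,0,0.182],[-0.705,0,0.225],[-0.736,0,0.271],[-0.763,0,0.319],[-0.786,0,0.37],[-0.805,0,0.422],[-0.818,0,0.476],[-0.818,0,0.476]], turn=[0,0,0,0,0,0,0,0,0,0,0,0,0,0,0,0,0,0,0,0])

```text
time_s: 49.1
ee_pos: [403.4, 212.0, 104.0]
ee_rot: [179.8, 0.1, 11.3]
force: [2.0, -7.3, -2.2]
gripper_width: 25.7
gripper_force: 20.0
```

step_arm(linear=[[-0.006,0,0.03],[-0.009,0,0.055],[-0.011,0,0.08],[-0.013,0,0.1],[-0.013,0,0.108],[-0.013,0,0.108],[-0.013,0,0.108]], turn=[0,0,0,0,0,0,0])

```text
time_s: 49.98
ee_pos: [399.9, 211.3, 74.2]
ee_rot: [179.9, 0.0, 11.3]
force: [-2.3, -9.7, 13.7]
gripper_width: 25.9
gripper_force: 20.0
```

Seated on the rim. I release and withdraw.

step_arm(linear=[[0,0,-0.003],[0,0,-0.003],[0,0,-0.003],[0,0,-0.003],[0,0,-0.003],[0,0,-0.1],[0,0,-0.25],[0,0,-0.4],[0,0.3,-0.5],[0,0.4,-0.5],[0,0.4,-0.5],[0,0.4,-0.5]], turn=[0,0,0,0,0,0,0,0,0,0,0,0], fingers=-0.2)

```text
time_s: 51.48
ee_pos: [423.2, 95.1, 222.6]
ee_rot: [-180.0, 0.0, 11.1]
force: [0.2, 0.5, -0.3]
gripper_width: 55.0
gripper_force: 0.0
```

```bash
python3 - <<'E'
from h import *
f=cams.grab_frame('side');h0=cv2.imread('pics/side0.png')
d=np.abs(f["color"][200:290,205:300].astype(int)-h0[200:290,205:300]).sum(2)
print("changed px at chest vs start",(d>90).sum(),env.state()['force'],env.state()['ee_pos'])
# handle position on the box lid in the top view (z=109)
t=cams.grab_frame('top');c12=(110+(629+.5)/2.5-.5,90+(280+.5)/2.5-.5);p=ray(t,c12,109);a=np.radians(-82)
v=p[:2]-[459.8,-297.8];print("handle in box",v@[np.cos(a),np.sin(a)],v@[-np.sin(a),np.cos(a)])
E
```

```text
changed px at chest vs start 554 [-0.85679939  0.37663337  0.6347761 ] [423.0834411   95.60189159 222.40876822]
handle in box 3.365658427832435 35.56824269584803
```

```bash
python3 - <<'E'
from h import *
h0=cv2.imread('pics/side0.png');f=cams.grab_frame('side')["color"]
for im in(h0,f):
    h=cv2.cvtColor(im,cv2.COLOR_BGR2HSV);m=cv2.inRange(h,(3,90,20),(14,255,150))[195:290,200:300]
    ys,xs=np.where(m);print(xs.min(),xs.max(),ys.min(),ys.max(),len(xs),[np.where(m[:,c])[0].min() for c in(22,30,40,60,80)])
E
```

```text
8 96 4 86 2178 [np.int64(59), np.int64(53), np.int64(53), np.int64(40), np.int64(30)]
8 96 0 86 3344 [np.int64(59), np.int64(53), np.int64(23), np.int64(14), np.int64(3)]
```

```bash
python3 -c "
from workcell import env
print(env.job_done())"
```

```text
the job is handed in; nothing more can be done
None
```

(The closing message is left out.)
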